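Cross key and coupling hub on a pump spindle

TASK

On the service bench, drop the loose cross key into the slot across the top of the upright pump spindle so that it lies flat on the slot's floor with both ends sticking out evenly. Then slide the steel coupling hub down over the spindle, its keyways over the key's ends, until it sits fully home on the shoulder, and let go. Feel your way in gently, do not force or drop the hub, and leave everything else where it is.

Things in the scene. Friction and masses are not known exactly. Their poses are not given: they have to be found in the camera images.
- pedestal: grey pump pedestal fixed to the bench: square foot 110 x 110 mm, round body 86 mm across, steel shoulder 66 mm across, its flat top 70 mm over the bench. Origin: centre of its underside on the spindle's axis, z up. A steel spindle 36 mm in diameter stands upright out of the shoulder to 38 mm above it; held by its gearing, it does not turn under light forces.
- spindle_top (a point): on the spindle's axis at its top, 108 mm over the bench. A slot 11.6 mm wide runs across the spindle through the axis, open at top and both sides, 22 mm deep: flat floor 16 mm above the shoulder. It runs along the pedestal's x only roughly: the spindle stands turned up to 0.45 rad (26 degrees) either way. That turn is not in this reading (axes are the pedestal's): feel or see it
- shoulder (a point): point on the spindle's axis at the top of the shoulder, where the hub's underside must come to rest, 70 mm over the bench; axes are the pedestal's
- key: loose steel cross key: plain bar 52 mm long (x), 10 mm wide (y), 12 mm tall (z), edges bevelled 1 mm, 48 g, lying flat on the bench at the start. Origin: centre of its underside. In the slot it has 0.8 mm of room each side and its ends stick out 8 mm beyond the spindle; it falls freely to the floor, its underside then 16 mm above the shoulder
- hub: dark steel hub, about 0.45 kg: cylinder 64 mm across, 36 mm tall, lying flat on the bench; 38 mm bore with two opposite keyways 12 mm wide, full height, on its +x and -x sides, out to 29.5 mm from the axis. Both faces alike, bore mouths bevelled. Origin: centre of its underside, z along the bore. It meets the spindle's top first, the key after 10 mm; home, its top is 2 mm below the spindle's
- can: bystander, to be left alone: closed solvent can, 72 mm across, 100 mm tall
- coupling: bystander, to be left alone: grey plastic pipe coupling standing on end, plain tube 54 mm across, 55 mm tall, no keyways
- elbow: bystander, to be left alone: white plastic pipe elbow, 66 mm tall
- bearing: bystander, to be left alone: steel ring bearing, 52 mm across, 15 mm tall, no keyways
- tee: bystander, to be left alone: grey plastic pipe tee, 60 mm long, 52 mm tall
- screwdriver: bystander, to be left alone: screwdriver lying down
- wrench: bystander, to be left alone: wrench lying down
Not all that is in view belongs to the job. What is shaped like the hub but yellow is not meant.

How it is judged:
On the way, in this order (a step that is already met when the one before it is completed fails the run):
1. the key lies flat on the floor of the spindle's slot, centred, before the hub goes on (horizontal distance between key and shoulder below 0.004 m and z of key in the frame of shoulder between 0.0135 and 0.0185 m and angle between key's own z axis and vertical below 0.1 rad and horizontal distance between hub and shoulder above 0.06 m), for 0.2 s.
2. the hub sits home on the shoulder, its keyways over the key (horizontal distance between key and shoulder below 0.004 m and z of key in the frame of shoulder between 0.0135 and 0.0185 m and angle between key's own z axis and vertical below 0.1 rad and horizontal distance between hub and shoulder below 0.0025 m and z of hub in the frame of shoulder between -0.002 and 0.0015 m and angle between hub's own z axis and vertical below 0.05 rad and angle between the x axis of hub and the x axis of key, either way round below 0.12 rad), for 0.2 s.
At the end, for the whole second after the job is handed in: Key flat in the slot: underside 16 +/-2.5 mm above the shoulder, within 4 mm of the axis, tilt under 0.1 rad. Hub home over it: underside within 1.5 mm of the shoulder, within 2.5 mm of the axis, tilt under 0.05 rad, x axis within 0.12 rad of the key's. Both at rest, let go (all of step 2 and linear speed of each of hub, key below 0.01 m/s); the robot touches nothing.
It fails at once if the key is forced against the spindle by the fingers (over 40 N) (contact force between key and pedestal above 40 N and contact force between the fingers and key above 1 N).
It fails at once if the hub is forced against or dropped on the spindle or its shoulder (over 35 N) (contact force between hub and pedestal above 35 N).
It fails at once if the hub is forced against the key (over 35 N) (contact force between hub and key above 35 N).
It fails at once if a bystander is moved more than 30 mm (distance of any of can, coupling, elbow, bearing, tee, screwdriver, wrench from where it was at the start of the episode above 0.03 m).
It also fails if it takes over 72 s, if anything falls off the work surface, if the arm or the gripper's body presses on something with over 40 N, if the wrist force passes 120 N, or if a joint passes its speed limit or range.

ROBOT

A 6-joint arm with a two-finger parallel gripper is mounted at the origin on the work surface. World frame = base frame: x ahead of the robot, y to its left, z up, the work surface at z = 0. Lengths are in m, angles in rad, forces in N, time in s.
With the tool pointing down it reaches from about 0.35 to 0.775 m from the base axis. Payload 7.3 kg.
Tool frame: the origin (TCP) lies midway between the tips of the shut fingers; the grasp point (between the pads) lies 19 mm behind it; z points along the fingers, y is the line along which they close (so a half turn about z gives the same grasp; the last joint's range is limited). The gripper opens to 92 mm and grips with 3 to 60 N. Pads are 19 mm wide; open, the fingers measure 130 mm over their backs; the gripper's body (75 mm by 190 mm) begins 47 mm behind the grasp point.
Start: joints at [1.039, 0.342, 1.524, -0, 1.275, -0.146], TCP at [0.198, 0.486, 0.198] pointing down, gripper open.
Joint ranges: [-2.53, 2.53], [-0.77, 2.02], [0.04, 2.7], [-1, 4.14], [0.28, 2.66], [-3.11, 3.11]. Speed limits (rad/s): [2.57, 2.57, 3.14, 3.14, 3.14, 3.14].

INTERFACE

Orientations are given as [roll, pitch, yaw] about the fixed x, y, z axes, in that order (R = Rz(yaw) Ry(pitch) Rx(roll)).
In Python, from cell import monitor, vision, workorder gives the robot as it stands.
- The arm moves only by the tool move_arm, never from a script. Its argument "rows" is a list of rows, each a list of 5 numbers: the shift along the world's x, y, z in mm, then the turn about the world's z in rad, then the closure, from -1 (fully open) to 1 (shut). A call has 1 to 12 rows; each row shifts and turns the commanded pose from where the row before left it; what a row does not reach is not made up. A row lasts 1/10 s, in which the tool goes at most 50 mm and 8.59 degrees, less where a joint would pass 70% of its speed; a pose out of reach is approached as far as the arm can. A call is refused whole if a number of a shift passes 50 or a number of a turn 0.15, either way. A call with a gripper value outside its range is refused whole. The fingers move at their own pace and stop on an object; "newtons" is the grip in N (left out, the last holds). Time passes only in rows, so rows that do not move let the fingers close. It gives the time, the measured TCP pose, the force, the opening and the grip force at its end, in the units of the state.
- monitor.observe(): the state, without advancing time (a new reading comes with each control period).
- vision.read_camera(name): name is "side" or "top" or "wrist"; returns the picture (384x512x3 uint8, red, green, blue); there is no depth.
- vision.get_calibration(name): a dict with "K" (3x3 intrinsics, pixels), "T" (4x4, takes a point from camera to world coordinates); the wrist camera has in their place "mount" (4x4, takes a point from camera to tool coordinates, whose origin is the TCP and whose axes are the flange's). Camera axes: x right, y up, looking along -z (the intrinsics and any distortion apply to the point x, -y, -z); pixel columns grow to the right and rows downward; lengths in m; the calibration is good to about 2 mm. A picture is of the moment at which its call begins: read the wrist's pose just before it. get_calibration takes no time and is no camera call.
- workorder.hand_in(): hands the job in; it is judged then, once.
The state is a dict: "time": time; "qpos": joint angles; "qvel": joint speeds; "joint_efforts": joint torques, N m; "tool_pos": TCP position; "tool_rot": TCP orientation; "contact_force": force on the tool from outside, world axes, zero at the start; "torque": the same for the moment, N m; "opening": finger opening in m; "grip_force": force on a finger pad.
Only numpy, scipy, OpenCV 4.12 (cv2) and the standard library are available. Lean on these libraries where they do the work, as an engineer would, in place of code of your own. Each camera call takes 0.05 s, during which the arm holds its last target. There are 200 camera calls.

## Working session

There is one attempt and no reset: what is moved stays moved. The work goes in short steps, Python scripts to look and compute and a tool call to move; the robot and the scene stay as the last step left them, time stands still between calls to the robot, and variables do not carry over. Pictures are saved under pics/ and viewed, at most 10 in all, crops included, and the job is handed in when it is done.

Besides the shell and the picture viewer there is one more tool, called after ">>>" as name(argument=value, ...), one argument or row to a line, values as JSON. move_arm: Moves the arm, as the interface text tells. Its arguments: {"type":"object","properties":{"rows":{"type":"array","items":{"type":"array","items":{"type":"number"}}},"newtons":{"type":"number"}},"required":["rows"]}

```bash
mkdir -p pics; ls
python3 - <<'E'
from cell import monitor, vision, workorder
import cv2, numpy as np
print(monitor.observe())
for n in("top","side"):
    im=vision.read_camera(n); np.save(f"pics/{n}0.npy",im)
    c=vision.get_calibration(n); print(n,{k:np.round(v,4).tolist() if not isinstance(v,str) else v for k,v in c.items()})
    cv2.imwrite(f"pics/{n}0.png",cv2.resize(im[...,::-1],(800,600),interpolation=cv2.INTER_CUBIC))
print(vision.get_calibration("wrist"))
E
```

```text
pics
{'time': 0.0, 'qpos': array([ 1.03897642e+00,  3.42712626e-01,  1.52500661e+00, -2.17364076e-05,
        1.27540349e+00, -1.45990927e-01]), 'qvel': array([-0.00040435,  0.00024671, -0.00153681, -0.00176039, -0.00239226,
        0.0003267 ]), 'joint_efforts': array([-4.25844119e-04, -4.31210804e+01, -2.44235641e+01,  7.17965886e-02,
        5.53358858e-02, -1.13602864e-04]), 'tool_pos': array([0.19732324, 0.48602154, 0.19695387]), 'tool_rot': array([-3.14007584e+00, -2.02019371e-04,  2.75576987e+00]), 'contact_force': array([-0.42948537,  0.12991958,  0.09900817]), 'torque': array([0.0289103 , 0.00975623, 0.03272229]), 'grip_force': 0.0, 'opening': 0.09187632136105982}
top {'K': [[429.8709, 0.0, 252.1382], [0.0, 429.8709, 195.7515], [0.0, 0.0, 1.0]], 'T': [[0.0122, 0.992, -0.1255, 0.3856], [-0.9999, 0.0135, 0.0092, 0.0077], [0.0108, 0.1254, 0.992, 1.4925], [0.0, 0.0, 0.0, 1.0]]}
side {'K': [[400.1872, 0.0, 253.9017], [0.0, 400.1872, 196.0179], [0.0, 0.0, 1.0]], 'T': [[0.6974, 0.4503, -0.5575, 0.0128], [-0.7164, 0.4581, -0.5263, -0.5558], [0.0184, 0.7664, 0.6421, 0.771], [0.0, 0.0, 0.0, 1.0]]}
{'K': array([[331.73659317,   0.        , 248.77820476],
       [  0.        , 331.73659317, 192.2707569 ],
       [  0.        ,   0.        ,   1.        ]]), 'mount': array([[ 1.80115048e-03,  9.69767473e-01,  2.44024188e-01,
         6.51050723e-02],
       [ 9.99998353e-01, -1.80103430e-03, -2.23596811e-04,
        -1.39532726e-03],
       [ 2.22659019e-04,  2.44024188e-01, -9.69769120e-01,
        -1.87017605e-01],
       [ 0.00000000e+00,  0.00000000e+00,  0.00000000e+00,
         1.00000000e+00]])}
```

View pics/top0.png

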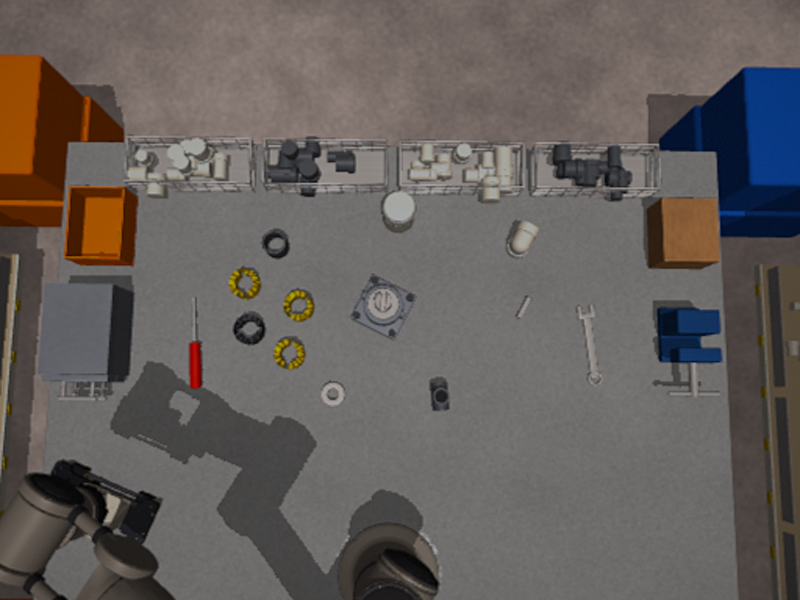

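View pics/side0.png

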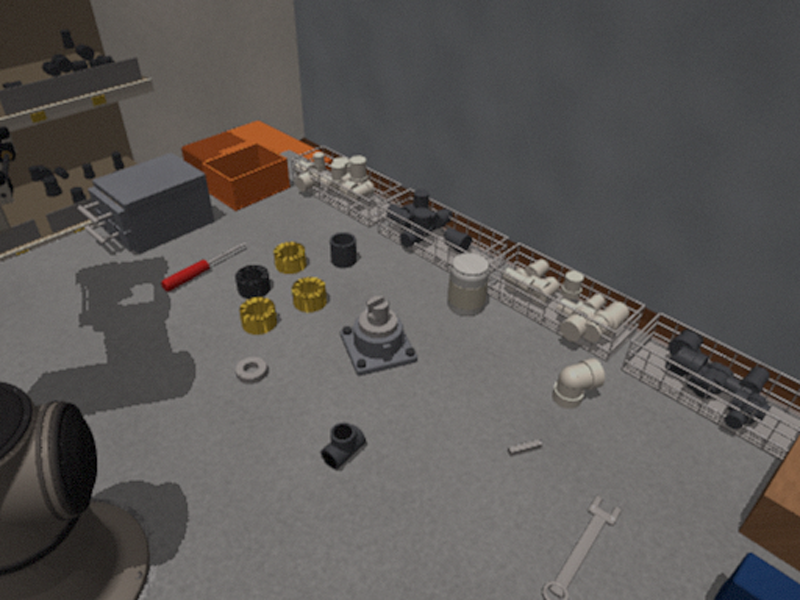

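The top view shows the key at about (523,306), the pedestal and slotted spindle at (383,305), and a dark notched ring at (249,327). The yellow rings at (244,283), (298,305) and (289,352) are decoys. The coupling at (275,242) is a plain tube and the ring at (333,393) is the bearing. So the dark ring at (249,327) fits the hub, and I'll confirm that in a crop.

```bash
cat > h.py <<'E'
import numpy as np, cv2
from cell import monitor, vision, workorder
from scipy.spatial.transform import Rotation as Ro
def cam(name, st=None):
    c=vision.get_calibration(name)
    if name!="wrist": return c["K"],np.array(c["T"])
    T=np.eye(4); T[:3,:3]=Ro.from_euler("xyz",st["tool_rot"]).as_matrix(); T[:3,3]=st["tool_pos"]
    return c["K"],T@c["mount"]
def cast(K,T,uv,z):
    uv=np.atleast_2d(np.asarray(uv,float))
    d=np.c_[(uv[:,0]-K[0,2])/K[0,0],-(uv[:,1]-K[1,2])/K[1,1],-np.ones(len(uv))]@T[:3,:3].T
    s=(z-T[2,3])/d[:,2]
    return T[:3,3]+d*s[:,None]
def proj(K,T,p):
    q=(np.atleast_2d(p)-T[:3,3])@T[:3,:3]
    return np.c_[K[0,0]*q[:,0]/-q[:,2]+K[0,2],K[1,1]*-q[:,1]/-q[:,2]+K[1,2]]
def wshot(tag):
    st=monitor.observe(); im=vision.read_camera("wrist"); np.save(f"pics/{tag}.npy",im)
    np.save(f"pics/{tag}_p.npy",np.r_[st["tool_pos"],st["tool_rot"]])
    K,T=cam("wrist",st); return st,im,K,T
E
python3 - <<'E'
from h import *
im=np.load("pics/top0.npy");K,T=cam("top")
g=im.max(2).astype(int)
a=np.vstack
def crop(u,v,r=24): return cv2.resize(im[v-r:v+r,u-r:u+r,::-1],(400,400),interpolation=cv2.INTER_CUBIC)
cv2.imwrite("pics/crop.png",np.hstack([crop(159,210),crop(245,196)]))
# key
x0,y0=322,182; sub=g[y0:210,x0:350]; m=(sub>170).astype(np.uint8)
ys,xs=np.nonzero(m); print(len(xs),np.median(g))
P=cast(K,T,np.c_[xs+x0,ys+y0],0.012); c=P.mean(0); w,V=np.linalg.eigh(np.cov(P[:,:2].T)); print("key",c,np.sqrt(12*w)*1e3,np.degrees(np.arctan2(V[1,1],V[0,1])))
# hub
m=np.zeros_like(g,np.uint8); m[196:224,145:174]=(g[196:224,145:174]<60); n,l,s,cc=cv2.connectedComponentsWithStats(m)
for i in range(1,n):
    if s[i,4]>30: print(s[i],cast(K,T,cc[i],0.03))
for n_,uv,z in(("ped",(382*.64,303*.64),.108),("hubc",(249*.64,327*.64),.036)): print(n_,cast(K,T,uv,z))
E
```

```text
0 111.0
key [nan nan nan] [nan nan] nan
[149 201  21  20 212] [[0.51587895 0.31058919 0.03      ]]
ped [[0.5664241 0.0198113 0.108    ]]
hubc [[0.51931872 0.30850705 0.036     ]]<stdin>:10: RuntimeWarning: Mean of empty slice.
  ret = um.true_divide(
  avg = a.mean(axis, **keepdims_kw)
<stdin>:10: RuntimeWarning: Degrees of freedom <= 0 for slice
  c *= np.true_divide(1, fact)
  c *= np.true_divide(1, fact)
```

View pics/crop.png

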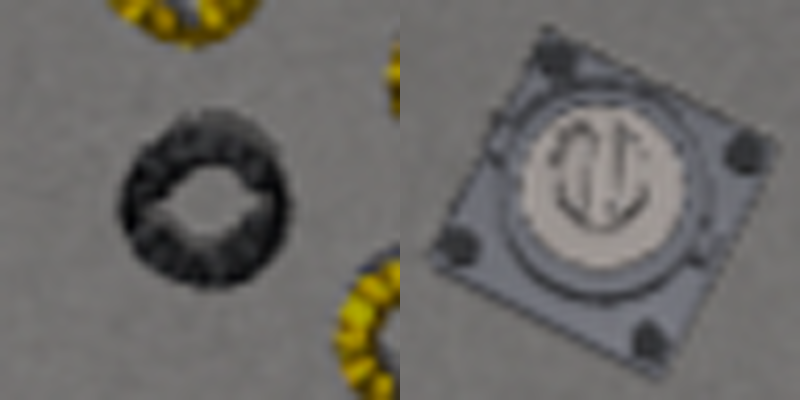

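The crop confirms the hub: a dark ring with two opposite keyways at crop pixels (145,215) and (270,205). In the pedestal crop, the slot runs roughly vertical, which is along world x. Next I move above the spindle and look from close by.

>>> move_arm(
  rows=[
    [37, -47, 5, 0, -1],
    [37, -47, 5, 0, -1],
    [37, -47, 5, 0, -1],
    [37, -47, 5, 0, -1],
    [37, -47, 5, 0, -1],
    [37, -47, 5, 0, -1],
    [37, -47, 5, 0, -1],
    [37, -47, 5, 0, -1],
    [37, -47, 0, 0, -1],
    [37, -47, 0, 0, -1],
    [0, 0, 0, 0, -1],
    [0, 0, 0, 0, -1],
  ],
)

```text
time: 1.3
tool_pos: [0.5059, 0.0938, 0.2302]
tool_rot: [-3.141, -0.002, 2.753]
contact_force: [0.3, 0.3, 0.2]
opening: 0.0915
grip_force: 0.0
```

Run:
```python
from h import *
st,im,K,T=wshot("w1"); print(st["tool_pos"],st["tool_rot"])
cv2.imwrite("pics/w1.png",cv2.resize(im[...,::-1],(800,600),interpolation=cv2.INTER_CUBIC))
print(proj(K,T,[[.566,.02,.108],[.56,-.24,0.012],[.518,.31,.036]]))
```

```text
[0.50592079 0.09377719 0.23016012] [-3.14120883e+00 -1.79315694e-03  2.75313819e+00]
[[205.06196233 260.26738046]
 [ 37.79260199 291.64297624]
 [434.47288688 104.25281453]]
```

View pics/w1.png

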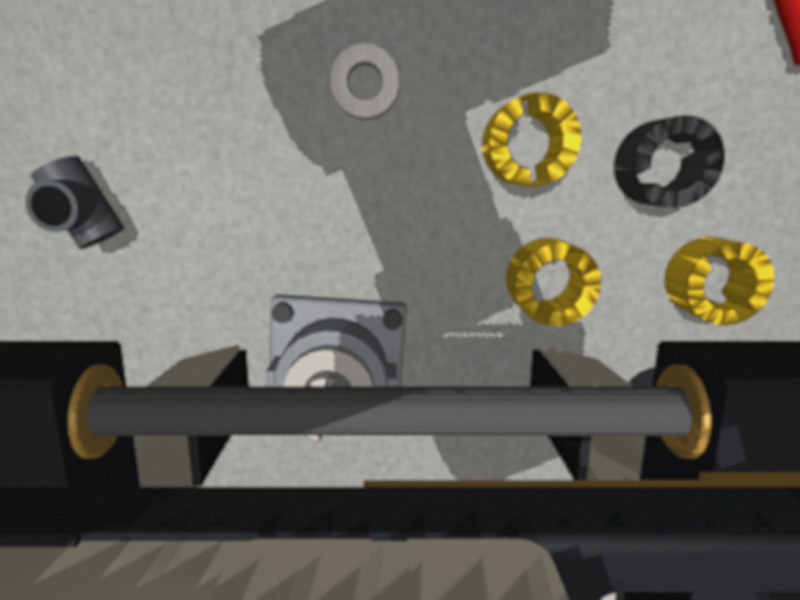

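The wrist view shows the hub at (668,162), dark with two keyways. The spindle is partly hidden by the gripper bar at (325,385), so I need to view things from farther along +x. Next I get the key from the top image.

Run:
```python
from h import *
im=np.load("pics/top0.npy");K,T=cam("top");g=im.max(2).astype(int)
x0,y0=322,182; sub=g[y0:210,x0:350]; print(sub.max())
m=(sub>140).astype(np.uint8); ys,xs=np.nonzero(m)
P=cast(K,T,np.c_[xs+x0,ys+y0],0.012); c=P.mean(0); w,V=np.linalg.eigh(np.cov(P[:,:2].T)); print(len(xs),"key",c,np.sqrt(12*w)*1e3,np.degrees(np.arctan2(V[1,1],V[0,1])))
# hub & bearing in wrist
im=np.load("pics/w1.npy"); p=np.load("pics/w1_p.npy"); K,T=cam("wrist",dict(tool_pos=p[:3],tool_rot=p[3:]))
for z in (0,.036): print(cast(K,T,[[668*.64,162*.64]],z))
```

```text
154
21 key [ 0.57598159 -0.29495033  0.012     ] [ 6.42628675 47.28154468] 151.04113910544737
[[0.52100484 0.32056114 0.        ]]
[[0.51448906 0.30300727 0.036     ]]
```

>>> move_arm(
  rows=[
    [20, -25, 0, 0, -1],
    [20, -25, 0, 0, -1],
    [20, -25, 0, 0, -1],
    [0, 0, 0, 0, -1],
    [0, 0, 0, 0, -1],
    [0, 0, 0, 0, -1],
  ],
)

```text
time: 1.95
tool_pos: [0.5651, 0.0213, 0.2311]
tool_rot: [3.141, -0.001, 2.758]
contact_force: [0.4, -0.1, 0.9]
opening: 0.0913
grip_force: 0.0
```

Run:
```python
from h import *
st,im,K,T=wshot("w2"); print(st["tool_pos"],st["tool_rot"])
cv2.imwrite("pics/w2.png",cv2.resize(im[60:260,140:360,::-1],(660,600),interpolation=cv2.INTER_CUBIC))
```

```text
[0.56507462 0.02132938 0.23106292] [ 3.14125138e+00 -6.51869644e-04  2.75765462e+00]
```

View pics/w2.png

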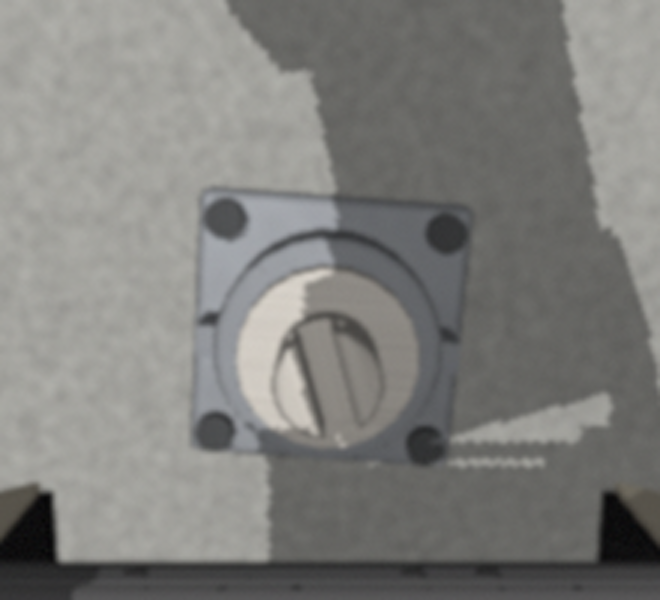

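>>> move_arm(
  rows=[
    [0, -40, 0, 0, -1],
    [0, -40, 0, 0, -1],
    [0, -40, 0, 0, -1],
    [0, -40, 0, 0, -1],
    [0, -40, 0, 0, -1],
    [0, -40, 0, 0, -1],
    [5, -40, 0, 0, -1],
    [5, -35, 0, 0, -1],
    [0, 0, 0, 0, -1],
    [0, 0, 0, 0, -1],
    [0, 0, 0, 0, -1],
  ],
)

```text
time: 3.1
tool_pos: [0.5761, -0.2935, 0.2312]
tool_rot: [3.141, -0.0, 2.757]
contact_force: [0.5, 0.1, -0.3]
opening: 0.0917
grip_force: 0.0
```

Run:
```python
from h import *
st,im,K,T=wshot("w3"); print(st["tool_pos"],st["tool_rot"])
g=im.max(2).astype(int); print(np.median(g[:240]))
print(proj(K,T,[[.576,-.295,.012]]))
u,v=proj(K,T,[[.576,-.295,.012]])[0].astype(int)
cv2.imwrite("pics/w3.png",cv2.resize(im[v-50:v+50,u-60:u+60,::-1],(720,600),interpolation=cv2.INTER_CUBIC))
print(u,v)
```

```text
[ 0.57607198 -0.29350496  0.2312198 ] [ 3.14098245e+00 -2.76188284e-04  2.75742093e+00]
154.0
[[248.63309798 163.58312685]]
248 163
```

View pics/w3.png

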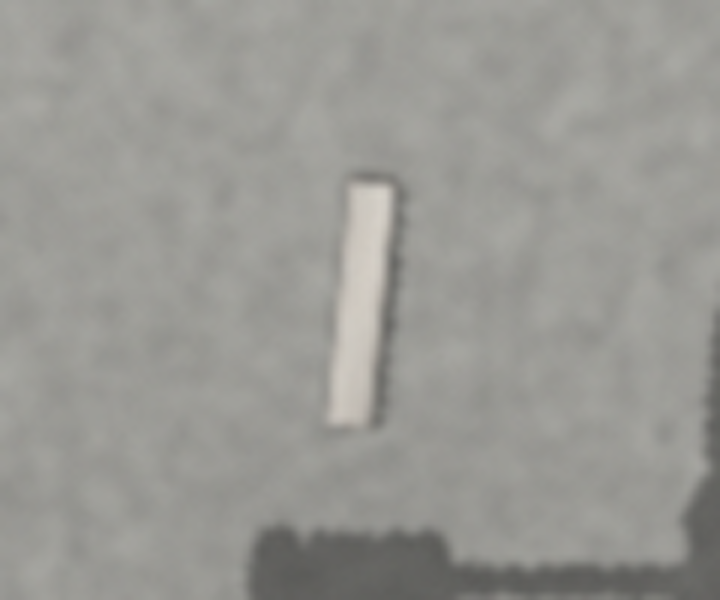

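The spindle's slot runs from about (316,328) to (342,432) in the w2 crop, tilted about 14° from vertical. The shoulder disk is centred near (328,359). The key lies in the w3 crop from (372,178) to (352,427).

Run:
```python
from h import *
def ld(t):
    p=np.load(f"pics/{t}_p.npy"); return (np.load(f"pics/{t}.npy"),*cam("wrist",dict(tool_pos=p[:3],tool_rot=p[3:])))
im,K,T=ld("w3"); g=im.min(2).astype(int)
s=np.zeros(g.shape,np.uint8); s[113:213,188:308]=(g[113:213,188:308]>175)
n,l,st,cc=cv2.connectedComponentsWithStats(s); i=1+st[1:,4].argmax(); ys,xs=np.nonzero(l==i)
P=cast(K,T,np.c_[xs,ys],.012)[:,:2]; w,V=np.linalg.eigh(np.cov(P.T)); print("key",P.mean(0),np.sqrt(12*w)*1e3,np.degrees(np.arctan2(*V[::-1,1])))
im,K,T=ld("w2"); c=lambda *q:np.array(q)/3+[140-1/3,60-1/3]
a=cast(K,T,c((297,335),(322,437),(335,325),(362,425)),.108)[:,:2]
for d in(a[1]-a[0],a[3]-a[2]): print("slot",np.degrees(np.arctan2(d[1],d[0])))
print("shoulder",cast(K,T,c((236,359),(420,359),(328,268),(328,450),(328,359)),.07))
print("sptop",cast(K,T,c((273,374),(383,374),(328,312)),.108))
# foot corners
q=cast(K,T,c((205,188),(470,208),(450,463),(193,448)),.0); print("foot",q[:,:2]); print(q.mean(0))
# hand-free: bright shoulder gradient contour via Canny
g=cv2.cvtColor(im,cv2.COLOR_RGB2GRAY); L=cv2.createLineSegmentDetector().detect(cv2.resize(g[155:215,225:275],None,fx=4,fy=4,interpolation=cv2.INTER_CUBIC))[0][:,0]
for l in L:
    l=(l+.5)/4-.5+[225,155,225,155]; A=cast(K,T,l.reshape(2,2),.108)[:,:2]; d=A[1]-A[0]
    if np.linalg.norm(d)>.012: print(np.round(l,1),np.round(A*1e3,1).tolist(),np.degrees(np.arctan(d[1]/d[0])))
```

```text
key [ 0.57404456 -0.29551992] [ 6.95843046 48.27906075] 151.20266667561043
slot -8.720777796240863
slot -6.8621704317113785
shoulder [[ 0.55991885 -0.01315576  0.07      ]
 [ 0.58442615  0.04781916  0.07      ]
 [ 0.54206446  0.02942586  0.07      ]
 [ 0.60368034  0.00467442  0.07      ]
 [ 0.57217236  0.01733135  0.07      ]]
sptop [[0.56274885 0.0021563  0.108     ]
 [0.57584983 0.03475176 0.108     ]
 [0.55075746 0.02590228 0.108     ]]
foot [[ 0.50030485 -0.00827235]
 [ 0.54857701  0.09012784]
 [ 0.64925739  0.04432695]
 [ 0.60073071 -0.05790794]]
[0.57471749 0.01706863 0.        ]
[229.4 185.6 233.8 171.5] [[563.5, 0.6], [552.4, 9.7]] -39.50904893910966
[245.7 204.4 237.2 175.4] [[586.7, 8.0], [557.0, 11.3]] -6.309374430881017
[239.1 169.2 248.7 203.7] [[552.1, 15.2], [587.1, 11.0]] -6.816519228206214
```

The key must be held by its end faces because fingers don't fit in the slot. So I turn the tool y axis along the key (yaw 1.068) and descend.

>>> move_arm(
  rows=[
    [-2, -2, -15, -0.141, -1],
    [0, 0, -15, -0.141, -1],
    [0, 0, -15, -0.141, -1],
    [0, 0, -15, -0.141, -1],
    [0, 0, -15, -0.141, -1],
    [0, 0, -15, -0.141, -1],
    [0, 0, -10, -0.141, -1],
    [0, 0, 0, -0.141, -1],
    [0, 0, 0, -0.141, -1],
    [0, 0, 0, -0.141, -1],
    [0, 0, 0, -0.141, -1],
    [0, 0, 0, -0.138, -1],
  ],
)

```text
time: 4.35
tool_pos: [0.5743, -0.2957, 0.1316]
tool_rot: [3.141, -0.0, 1.063]
contact_force: [-0.3, -0.7, 0.5]
opening: 0.0918
grip_force: 0.0
```

>>> move_arm(
  rows=[
    [0, 0, 0, 0, -1],
    [0, 0, 0, 0, -1],
  ],
)

```text
time: 4.55
tool_pos: [0.5742, -0.2963, 0.1314]
tool_rot: [3.141, -0.0, 1.072]
contact_force: [0.4, -0.1, 0.6]
opening: 0.0916
grip_force: 0.0
```

Run:
```python
from h import *
st,im,K,T=wshot("w4"); print(st["tool_pos"],st["tool_rot"])
u,v=proj(K,T,[[.574,-.2955,.012]])[0].astype(int); print(u,v)
g=im.min(2).astype(int); s=np.zeros(g.shape,np.uint8); s[v-50:v+50,u-90:u+90]=(g[v-50:v+50,u-90:u+90]>175)
n,l,stt,cc=cv2.connectedComponentsWithStats(s); i=1+stt[1:,4].argmax(); ys,xs=np.nonzero(l==i); print(stt[i])
P=cast(K,T,np.c_[xs,ys],.012)[:,:2]; w,V=np.linalg.eigh(np.cov(P.T)); print("key",P.mean(0),np.sqrt(12*w)*1e3,np.degrees(np.arctan2(*V[::-1,1])))
```

```text
[ 0.57422625 -0.29632515  0.13139969] [ 3.14111555e+00 -2.46578985e-06  1.07183827e+00]
247 177
[223 174  54   9 463]
key [ 0.57611264 -0.29662272] [ 8.34763559 49.65130768] 150.9828832999668
```

Two wrist views agree on the key to 2 mm. I descend and close.

>>> move_arm(
  rows=[
    [0.5, -0.5, -25, 0, -1],
    [0, 0, -25, 0, -1],
    [0, 0, -25, 0, -1],
    [0, 0, -25, 0, -1],
    [0, 0, -15, 0, -1],
    [0, 0, -8, 0, -1],
    [0, 0, -5, 0, -1],
    [0, 0, 0, 0, 0],
    [0, 0, 0, 0, 0.3],
    [0, 0, 0, 0, 0.6],
    [0, 0, 0, 0, 1],
    [0, 0, 0, 0, 1],
  ],
  newtons=12,
)

```text
time: 5.8
tool_pos: [0.5747, -0.298, 0.0034]
tool_rot: [3.141, 0.0, 1.067]
contact_force: [-0.3, -0.3, 0.2]
opening: 0.0566
grip_force: 0.0
```

>>> move_arm(
  rows=[
    [0, 0, 0, 0, 1],
    [0, 0, 0, 0, 1],
    [0, 0, 0, 0, 1],
    [0, 0, 0, 0, 1],
  ],
)

```text
time: 6.2
tool_pos: [0.5744, -0.2978, 0.0029]
tool_rot: [-3.142, 0.0, 1.067]
contact_force: [-0.3, -0.5, -0.8]
opening: 0.0243
grip_force: 0.0
```

The fingers closed past 52 mm, so the key slipped out or turned. I'll open and look.

>>> move_arm(
  rows=[
    [0, 0, 0, 0, -1],
    [0, 0, 0, 0, -1],
    [0, 0, 20, 0, -1],
    [0, 0, 25, 0, -1],
    [0, 0, 25, 0, -1],
    [0, 0, 25, 0, -1],
    [0, 0, 25, 0, -1],
    [0, 0, 0, 0, -1],
    [0, 0, 0, 0, -1],
  ],
)

```text
time: 7.1
tool_pos: [0.5745, -0.2978, 0.123]
tool_rot: [3.141, 0.0, 1.067]
contact_force: [0.3, 0.1, -0.7]
opening: 0.09
grip_force: 0.0
```

Run:
```python
from h import *
st,im,K,T=wshot("w5"); print(st["tool_pos"],st["tool_rot"],st["opening"])
cv2.imwrite("pics/w5.png",cv2.resize(im[60:300,90:410,::-1],(800,600),interpolation=cv2.INTER_CUBIC))
```

```text
[ 0.57447145 -0.2978299   0.12296798] [3.14092764e+00 7.19974877e-05 1.06682174e+00] 0.08999287639975746
```

View pics/w5.png

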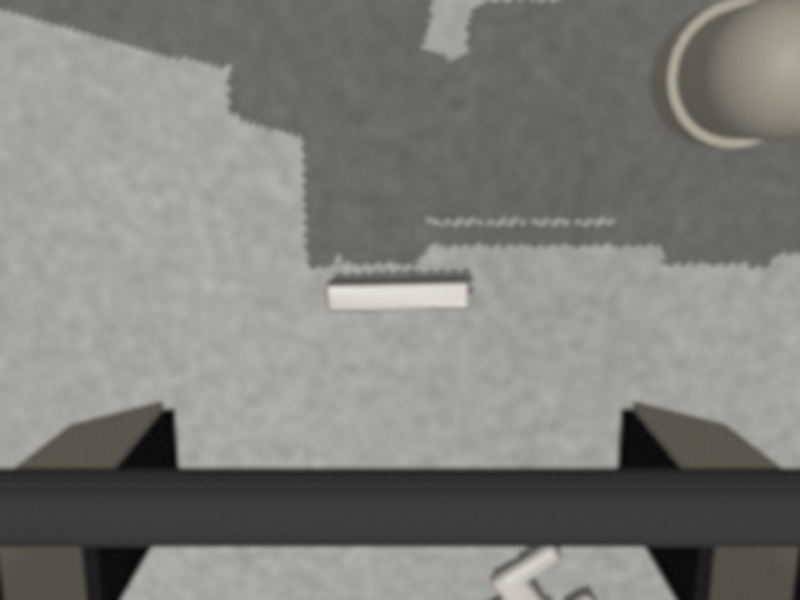

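The key at crop (398,295) lies free and well aligned with the fingers. I check whether it moved.

```bash
cat >> h.py <<'E'
def keym(tag,uv,z=.012,r=(50,90),th=175):
    p=np.load(f"pics/{tag}_p.npy"); im=np.load(f"pics/{tag}.npy"); K,T=cam("wrist",dict(tool_pos=p[:3],tool_rot=p[3:]))
    g=im.min(2).astype(int); s=np.zeros(g.shape,np.uint8); u,v=uv
    sl=np.s_[v-r[0]:v+r[0],u-r[1]:u+r[1]]; s[sl]=g[sl]>th
    n,l,st,cc=cv2.connectedComponentsWithStats(s); i=1+st[1:,4].argmax(); ys,xs=np.nonzero(l==i)
    P=cast(K,T,np.c_[xs,ys],z)[:,:2]; w,V=np.linalg.eigh(np.cov(P.T))
    return P.mean(0),np.sqrt(12*w)*1e3,np.degrees(np.arctan2(*V[::-1,1])),st[i]
E
python3 - <<'E'
from h import *
print(keym("w4",(247,177)),keym("w5",(249,178)))
E
```

```text
(array([ 0.57611808, -0.29662597]), array([ 8.34769188, 49.65156762]), np.float64(150.98282625615053), array([223, 174,  54,   9, 463], dtype=int32)) (array([ 0.57573088, -0.29637468]), array([ 8.44676968, 50.35359099]), np.float64(152.5666008380873), array([221, 174,  56,  10, 499], dtype=int32))
```

The key hardly moved, so the fingers likely passed above it, meaning the open tips ride higher than the shut-finger TCP. I check this against the visible finger tips.

Run:
```python
from h import *
c=vision.get_calibration("wrist")
for x in(-.0095,0,.0095):
  for h in(0,.01,.02,.03): 
    q=proj(c["K"],c["mount"],[[x,-.045,-h],[x,.045,-h]]); print(x,h,np.round((q-[90,60])*2.5))
```

```text
-0.0095 0 [[208. 436.]
 [582. 437.]]
-0.0095 0.01 [[198. 453.]
 [592. 453.]]
-0.0095 0.02 [[187. 470.]
 [602. 471.]]
-0.0095 0.03 [[175. 490.]
 [614. 491.]]
0 0 [[206. 399.]
 [584. 400.]]
0 0.01 [[196. 413.]
 [594. 414.]]
0 0.02 [[185. 429.]
 [605. 430.]]
0 0.03 [[172. 447.]
 [617. 448.]]
0.0095 0 [[203. 361.]
 [587. 361.]]
0.0095 0.01 [[193. 373.]
 [597. 374.]]
0.0095 0.02 [[182. 387.]
 [608. 388.]]
0.0095 0.03 [[169. 403.]
 [620. 404.]]
```

The open tips sit about 27 mm behind the TCP and move on an arc. I pre-set the opening just above 52 mm, then feel down for the bench.

>>> move_arm(
  rows=[
    [0, 1, -25, 0.02, -0.3],
    [0, 0, -25, 0, -0.3],
    [0, 0, -25, 0, -0.3],
    [0, 0, -25, 0, -0.3],
    [0, 0, -12, 0, -0.3],
    [0, 0, 0, 0, -0.3],
    [0, 0, 0, 0, -0.3],
    [0, 0, 0, 0, -0.3],
  ],
)

```text
time: 7.95
tool_pos: [0.5752, -0.2974, 0.0122]
tool_rot: [3.139, 0.0, 1.087]
contact_force: [0.0, 0.2, 0.1]
opening: 0.0596
grip_force: 0.0
```

>>> move_arm(
  rows=[
    [0, 0, -3, 0, -0.3],
    [0, 0, -3, 0, -0.3],
    [0, 0, -3, 0, -0.3],
    [0, 0, -2, 0, -0.3],
    [0, 0, -1, 0, -0.3],
    [0, 0, 0, 0, -0.3],
  ],
)

```text
time: 8.55
tool_pos: [0.5744, -0.2968, -0.0013]
tool_rot: [-3.141, -0.0, 1.087]
contact_force: [-0.0, 0.4, 0.2]
opening: 0.0598
grip_force: 0.0
```

>>> move_arm(
  rows=[
    [0, 0, -1, 0, -0.3],
    [0, 0, -1, 0, -0.3],
    [0, 0, -1, 0, -0.3],
    [0, 0, 0, 0, -0.3],
  ],
)

```text
time: 8.95
tool_pos: [0.5744, -0.2968, -0.0042]
tool_rot: [-3.141, -0.0, 1.087]
contact_force: [-0.3, -0.5, -0.3]
opening: 0.0598
grip_force: 0.0
```

>>> move_arm(
  rows=[
    [0, 0, -1, 0, -0.3],
    [0, 0, -1, 0, -0.3],
    [0, 0, -1, 0, -0.3],
    [0, 0, 0, 0, -0.3],
  ],
)

```text
time: 9.35
tool_pos: [0.5744, -0.2968, -0.0073]
tool_rot: [-3.141, -0.0, 1.087]
contact_force: [0.7, -0.1, -0.7]
opening: 0.0599
grip_force: 0.0
```

>>> move_arm(
  rows=[
    [0, 0, -1, 0, -0.3],
    [0, 0, -1, 0, -0.3],
    [0, 0, 0, 0, -0.3],
  ],
)

```text
time: 9.65
tool_pos: [0.5744, -0.2968, -0.0092]
tool_rot: [-3.141, 0.0, 1.087]
contact_force: [0.5, 0.6, -0.9]
opening: 0.0595
grip_force: 0.0
```

>>> move_arm(
  rows=[
    [0, 0, -1, 0, -0.3],
    [0, 0, 0, 0, -0.3],
  ],
)

```text
time: 9.85
tool_pos: [0.5744, -0.2968, -0.0102]
tool_rot: [-3.141, -0.0, 1.087]
contact_force: [0.0, -0.1, -0.0]
opening: 0.0592
grip_force: 0.0
```

>>> move_arm(
  rows=[
    [0, 0, -1, 0, -0.3],
    [0, 0, 0, 0, -0.3],
  ],
)

```text
time: 10.05
tool_pos: [0.5744, -0.2968, -0.0112]
tool_rot: [-3.141, 0.0, 1.087]
contact_force: [-0.1, 0.5, -0.8]
opening: 0.06
grip_force: 0.0
```

>>> move_arm(
  rows=[
    [0, 0, 0, 0, -0.2],
    [0, 0, 0, 0, -0.15],
    [0, 0, 0, 0, -0.1],
    [0, 0, 0, 0, -0.05],
    [0, 0, 0, 0, 0],
  ],
  newtons=10,
)

```text
time: 10.55
tool_pos: [0.5745, -0.2968, -0.011]
tool_rot: [3.141, -0.0, 1.087]
contact_force: [0.2, -0.8, -0.3]
opening: 0.0465
grip_force: 0.0
```

Run:
```python
from h import *
st,im,K,T=wshot("w6"); print(st["tool_pos"],st["opening"])
s=vision.read_camera("side"); Ks,Ts=cam("side")
u,v=proj(Ks,Ts,[[.5745,-.297,0.02]])[0].astype(int); print(u,v, proj(Ks,Ts,[[.5745,-.297,0]]))
a=cv2.resize(im[80:260,130:370,::-1],(480,360),interpolation=cv2.INTER_CUBIC)
b=cv2.resize(s[v-45:v+45,u-40:u+40,::-1],(320,360),interpolation=cv2.INTER_CUBIC)
cv2.imwrite("pics/w6.png",np.hstack([a,b]))
```

```text
[ 0.57446225 -0.29683271 -0.01104584] 0.04647228889545258
336 283 [[335.35489443 289.00446442]]
```

View pics/w6.png

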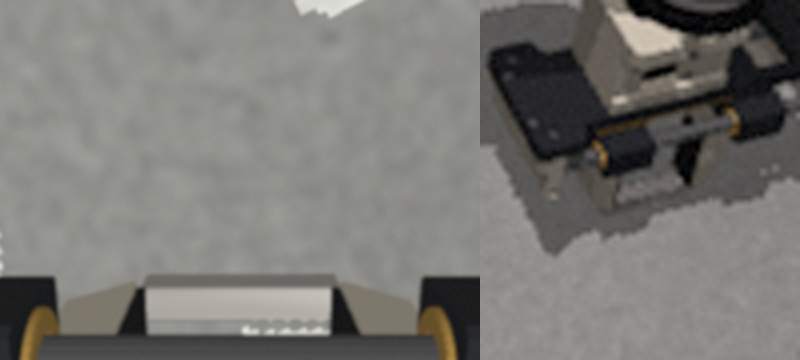

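The key sits between the pads. I close fully.

>>> move_arm(
  rows=[
    [0, 0, 0, 0, 0.1],
    [0, 0, 0, 0, 0.2],
    [0, 0, 0, 0, 0.2],
    [0, 0, 0, 0, 0.2],
  ],
  newtons=15,
)

```text
time: 11.05
tool_pos: [0.5745, -0.2968, -0.011]
tool_rot: [3.141, 0.0, 1.087]
contact_force: [-0.4, 0.6, -1.4]
opening: 0.0371
grip_force: 0.0
```

The fingers are still passing over the key, so the tips are higher than assumed. I reopen and feel further down.

>>> move_arm(
  rows=[
    [0, 0, 5, 0, -0.25],
    [0, 0, 0, 0, -0.25],
    [0, 0, 0, 0, -0.25],
    [0, 0, 0, 0, -0.25],
    [0, 0, 0, 0, -0.25],
    [0, 0, -4, 0, -0.25],
    [0, 0, -3, 0, -0.25],
    [0, 0, -1, 0, -0.25],
    [0, 0, -1, 0, -0.25],
    [0, 0, 0, 0, -0.25],
  ],
  newtons=10,
)

```text
time: 12.05
tool_pos: [0.5744, -0.2968, -0.0153]
tool_rot: [-3.141, -0.0, 1.087]
contact_force: [-0.2, -0.6, 0.6]
opening: 0.0574
grip_force: 0.0
```

>>> move_arm(
  rows=[
    [0, 0, -1, 0, -0.25],
    [0, 0, -1, 0, -0.25],
    [0, 0, 0, 0, -0.25],
  ],
)

```text
time: 12.35
tool_pos: [0.5744, -0.2968, -0.0171]
tool_rot: [-3.141, 0.0, 1.087]
contact_force: [-0.1, 0.7, -0.1]
opening: 0.0571
grip_force: 0.0
```

>>> move_arm(
  rows=[
    [0, 0, -1, 0, -0.25],
    [0, 0, -1, 0, -0.25],
    [0, 0, 0, 0, -0.25],
  ],
)

```text
time: 12.65
tool_pos: [0.5744, -0.2968, -0.0192]
tool_rot: [-3.141, -0.0, 1.087]
contact_force: [-0.2, -0.2, 0.0]
opening: 0.0581
grip_force: 0.0
```

>>> move_arm(
  rows=[
    [0, 0, -1, 0, -0.25],
    [0, 0, -1, 0, -0.25],
    [0, 0, 0, 0, -0.25],
  ],
)

```text
time: 12.95
tool_pos: [0.5744, -0.2968, -0.0212]
tool_rot: [-3.141, -0.0, 1.087]
contact_force: [0.5, -0.7, -0.6]
opening: 0.0573
grip_force: 0.0
```

>>> move_arm(
  rows=[
    [0, 0, -1, 0, -0.25],
    [0, 0, -1, 0, -0.25],
    [0, 0, 0, 0, -0.25],
  ],
)

```text
time: 13.25
tool_pos: [0.5744, -0.2968, -0.0232]
tool_rot: [-3.141, -0.0, 1.087]
contact_force: [0.5, 0.0, -0.4]
opening: 0.0576
grip_force: 0.0
```

>>> move_arm(
  rows=[
    [0, 0, 0, 0, -0.15],
    [0, 0, 0, 0, -0.1],
    [0, 0, 0, 0, 0],
    [0, 0, 0, 0, 0],
    [0, 0, 0, 0, 0],
  ],
)

```text
time: 13.75
tool_pos: [0.5745, -0.2968, -0.023]
tool_rot: [3.141, 0.0, 1.087]
contact_force: [-0.1, -0.3, 0.3]
opening: 0.0512
grip_force: 10.0
```

Gripped: 51 mm opening, 10 N. I lift, carry the key beside the spindle, turn it to the slot angle and look.

>>> move_arm(
  rows=[
    [0, 0, 10, 0, 0.1],
    [0, 0, 25, 0, 0.1],
    [0, 0, 40, 0, 0.1],
    [0, 0, 40, 0, 0.1],
    [0, 15, 28, 0.05, 0.1],
    [0, 40, 0, 0.06, 0.1],
    [-2, 40, 0, 0.06, 0.1],
    [-2, 40, 0, 0.06, 0.1],
    [-2, 40, 0, 0.06, 0.1],
    [-2, 40, 0, 0.06, 0.1],
    [-2, 28, 0, 0, 0.1],
    [0, 10, 0, 0, 0.1],
  ],
  newtons=15,
)

```text
time: 14.95
tool_pos: [0.5641, -0.0411, 0.1209]
tool_rot: [3.141, -0.0, 1.44]
contact_force: [-0.1, -0.7, -0.8]
opening: 0.0514
grip_force: 15.0
```

>>> move_arm(
  rows=[
    [0, 0, 0, 0, 0.1],
    [0, 0, 0, 0, 0.1],
    [0, 0, 0, 0, 0.1],
  ],
)

```text
time: 15.25
tool_pos: [0.5647, -0.0453, 0.12]
tool_rot: [3.141, 0.0, 1.435]
contact_force: [-0.6, 1.0, -1.0]
opening: 0.0517
grip_force: 15.0
```

Run:
```python
from h import *
st,im,K,T=wshot("w7"); print(st["tool_pos"],st["tool_rot"],st["opening"])
u,v=proj(K,T,[[.572,.017,.1]])[0].astype(int); print(u,v)
a=cv2.resize(im[v-65:v+65,u-65:u+65,::-1],(520,520),interpolation=cv2.INTER_CUBIC)
b=cv2.resize(im[190:260,200:300,::-1],(280,196),interpolation=cv2.INTER_CUBIC); b=cv2.copyMakeBorder(b,0,324,0,0,cv2.BORDER_CONSTANT)
cv2.imwrite("pics/w7.png",np.hstack([a,b]))
```

```text
[ 0.56466606 -0.04530393  0.12003104] [3.14120918e+00 3.83473019e-04 1.43520577e+00] 0.05173610408905547
247 110
```

View pics/w7.png

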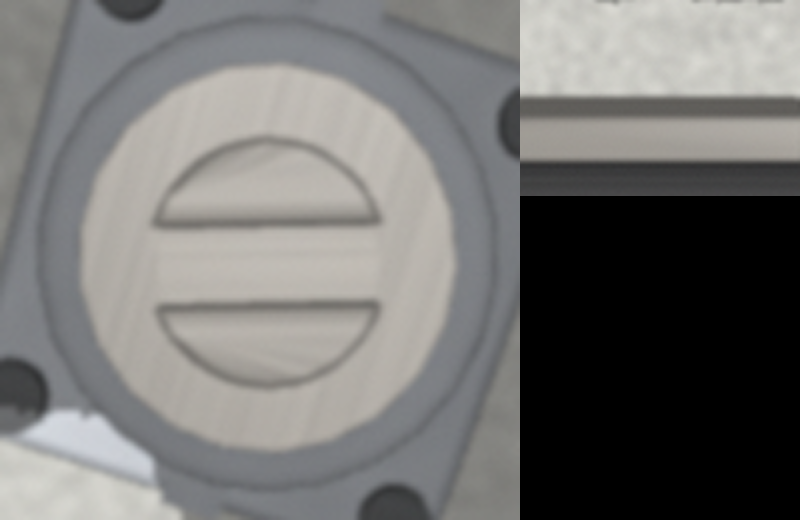

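The close view shows the slot's top edges at crop rows 222 and 303, columns 155–380. The spindle circle spans rows 136–387, and the held key's front edges are at original rows 224.6 and 231.8.

Run:
```python
from h import *
p=np.load("pics/w7_p.npy");im=np.load("pics/w7.npy"); K,T=cam("wrist",dict(tool_pos=p[:3],tool_rot=p[3:]))
f=lambda *q:np.array(q)/4+[247-65-.375,110-65-.375]
a=cast(K,T,f((155,224),(380,220),(158,303),(380,303)),.108)[:,:2]*1e3
print(np.round(a,1).tolist()); 
for d in(a[1]-a[0],a[3]-a[2]): print(np.linalg.norm(d),np.degrees(np.arctan2(d[1],d[0])))
print("slot c",a.mean(0)); t=cast(K,T,f((268,136),(268,387)),.108)*1e3; print("circle",t,t.mean(0))
print("shoulder",cast(K,T,f((80,257),(457,257),(268,63),(268,452)),.07)*1e3)
c=vision.get_calibration("wrist")
print(proj(c["K"],c["mount"],[[.005,0,-.023],[.005,0,-.035],[.004,0,-.035]]))
g=cv2.cvtColor(im,cv2.COLOR_RGB2GRAY).astype(int)
for u in(215,250,285): print(u,g[218:256,u].tolist())
for v in (228,236): print(v,[int(x) for x in np.nonzero(np.abs(np.diff(g[v,180:320]))>15)[0]+180])
# line slopes of the slot edges by LSD
L=cv2.createLineSegmentDetector().detect(cv2.resize(im[80:140,200:300,0],None,fx=4,fy=4,interpolation=cv2.INTER_CUBIC))[0][:,0]
for l in L:
    l=(l+.5)/4-.5+[200,80,200,80]; A=cast(K,T,l.reshape(2,2),.108)[:,:2]; d=A[1]-A[0]
    if np.linalg.norm(d)>.018: print(np.round(l,1),np.round(A*1e3,1).tolist(),np.degrees(np.arctan(d[1]/d[0])))
L=cv2.createLineSegmentDetector().detect(cv2.resize(im[215:260,190:310,0],None,fx=4,fy=4,interpolation=cv2.INTER_CUBIC))[0][:,0]
for l in L:
    l=(l+.5)/4-.5+[190,215,190,215]
    if abs(l[0]-l[2])>40: print("k",np.round(l,1))
```

```text
[[557.5, 24.7], [589.8, 20.9], [556.2, 13.6], [588.4, 9.3]]
32.52974063201325 -6.684817701037826
32.561026597291104 -7.664492830167643
slot c [572.95491702  17.12988265]
circle [[575.26144433  34.50315418 108.        ]
 [570.52412891  -0.66359819 108.        ]] [572.89278662  16.91977799 108.        ]
shoulder [[540.70465948  22.23761202  70.        ]
 [605.4305707   13.52590438  70.        ]
 [577.18948356  49.10899209  70.        ]
 [568.45213642 -15.75139747  70.        ]]
[[248.84982448 224.90034895]
 [248.83122266 233.26998744]
 [248.82745849 235.19229621]]
215 [201, 201, 199, 200, 196, 180, 142, 107, 93, 95, 94, 93, 97, 107, 128, 146, 154, 157, 157, 158, 157, 156, 155, 155, 154, 155, 154, 152, 137, 102, 64, 52, 58, 59, 60, 66, 67, 65]
250 [198, 202, 206, 208, 206, 189, 149, 109, 93, 94, 94, 93, 98, 111, 135, 154, 162, 164, 164, 163, 162, 161, 159, 158, 156, 156, 156, 154, 140, 104, 64, 52, 59, 58, 61, 65, 67, 64]
285 [204, 204, 202, 199, 194, 179, 143, 106, 93, 94, 93, 93, 97, 111, 138, 160, 171, 171, 171, 171, 170, 168, 166, 164, 163, 162, 161, 159, 143, 104, 63, 51, 58, 58, 60, 63, 65, 65]
228 [190, 191, 192, 196, 197, 299, 300, 301, 305, 306, 307]
236 [186, 187, 188, 195, 196, 197, 299, 300, 301, 302, 309, 310, 311]
[221.3 120.2 275.7 119.2] [[556.3, 13.7], [588.0, 10.0]] -6.631760549066186
[276.3 101.  219.8 102.1] [[589.5, 20.2], [557.0, 24.0]] -6.648437634175974
[274.5 121.9 222.6 122.8] [[587.1, 8.6], [556.8, 12.1]] -6.69018720312559
k [197.6 247.  300.4 247. ]
k [198.5 223.9 299.2 224. ]
k [299.2 231.7 198.5 231.6]
```

Slot angle is −6.66° and its centre is at (573.0, 17.1) mm. The held key is centred in y and about +0.6 mm in tool x. I move over the slot and look from there.

>>> move_arm(
  rows=[
    [0, 5, 0, 0.019, 0.1],
    [1.2, 10, 0, 0, 0.1],
    [2, 15, 0, 0, 0.1],
    [2, 15, 0, 0, 0.1],
    [2, 10, 0, 0, 0.1],
    [1, 5, -5, 0, 0.1],
    [0, 1.8, -10, 0, 0.1],
    [0, 0, -8, 0, 0.1],
    [0, 0, -5, 0, 0.1],
    [0, 0, 0, 0, 0.1],
    [0, 0, 0, 0, 0.1],
    [0, 0, 0, 0, 0.1],
  ],
)

```text
time: 16.5
tool_pos: [0.5729, 0.0176, 0.0923]
tool_rot: [3.141, 0.0, 1.455]
contact_force: [-0.7, 0.1, -0.8]
opening: 0.0512
grip_force: 15.0
```

Run:
```python
from h import *
st,im,K,T=wshot("w8"); print(st["tool_pos"],st["tool_rot"],st["contact_force"])
g=cv2.cvtColor(im,cv2.COLOR_RGB2GRAY)
L=cv2.createLineSegmentDetector().detect(cv2.resize(g[130:260,190:310],None,fx=4,fy=4,interpolation=cv2.INTER_CUBIC))[0][:,0]
for l in L:
    l=(l+.5)/4-.5+[190,130,190,130]; A=cast(K,T,l.reshape(2,2),.108)[:,:2]; d=A[1]-A[0]
    if np.hypot(l[0]-l[2],l[1]-l[3])>15: print(np.round(l,1),np.round(A*1e3,1).tolist(),np.round(np.degrees(np.arctan(d[1]/d[0])),1))
cv2.imwrite("pics/w8.png",cv2.resize(im[130:260,180:320,::-1],(640,594),interpolation=cv2.INTER_CUBIC))
```

```text
[0.5729363  0.01763726 0.09226561] [3.14081875e+00 1.09841509e-05 1.45531803e+00] [-0.7020864   0.1350582  -0.82155096]
[301.  246.9 301.7 230.4] [[600.5, 3.9], [601.6, 13.6]] 83.5
[196.5 224.4 196.1 247.3] [[544.8, 23.5], [542.5, 10.3]] 80.2
[197.3 247.  299.8 247. ] [[543.2, 10.4], [599.8, 3.9]] -6.5
[269.6 164.6 254.3 160.5] [[587.7, 51.9], [580.0, 54.9]] -21.4
[283.  173.3 269.5 164.6] [[594.2, 46.5], [587.6, 51.8]] -39.4
[225.2 166.2 212.8 175.5] [[564.6, 53.7], [557.5, 49.4]] 30.6
[272.4 195.6 279.7 217.4] [[587.6, 35.0], [590.3, 22.4]] -77.8
[259.8 200.  242.3 199.8] [[580.6, 33.4], [571.3, 34.5]] -7.2
[299.5 231.8 198.2 231.7] [[600.3, 12.9], [545.1, 19.3]] -6.6
[202.  223.8 296.3 223.9] [[547.8, 23.5], [599.0, 17.7]] -6.5
[292.2 185.1 282.3 173. ] [[598.5, 39.5], [593.9, 46.7]] -56.7
[217.5 147.5 231.  140.6] [[561.9, 63.8], [569.3, 66.4]] 20.1
[205.1 158.5 218.3 147.1] [[554.8, 58.8], [562.3, 63.9]] 34.1
[243.8 143.2 225.5 147.5] [[575.6, 64.4], [566.0, 63.3]] 6.7
```

>>> move_arm(
  rows=[
    [0, -1, 0, 0, 0.1],
    [0, 0, -2, 0, 0.1],
    [0, 0, -2, 0, 0.1],
    [0, 0, -1, 0, 0.1],
    [0, 0, 0, 0, 0.1],
    [0, 0, 0, 0, 0.1],
  ],
)

```text
time: 17.15
tool_pos: [0.5727, 0.017, 0.0869]
tool_rot: [-3.142, 0.0, 1.456]
contact_force: [-0.2, 0.4, -0.4]
opening: 0.0517
grip_force: 15.0
```

>>> move_arm(
  rows=[
    [0, 0, -1, 0, 0.1],
    [0, 0, -1, 0, 0.1],
    [0, 0, -0.5, 0, 0.1],
    [0, 0, -0.5, 0, 0.1],
    [0, 0, 0, 0, 0.1],
  ],
)

```text
time: 17.65
tool_pos: [0.5726, 0.0169, 0.0839]
tool_rot: [3.142, 0.0, 1.456]
contact_force: [1.2, 0.4, -0.8]
opening: 0.0515
grip_force: 15.0
```

>>> move_arm(
  rows=[
    [0, 0, -0.5, 0, 0.1],
    [0, 0, -0.5, 0, 0.1],
    [0, 0, 0, 0, 0.1],
  ],
)

```text
time: 17.95
tool_pos: [0.5727, 0.017, 0.0829]
tool_rot: [3.141, 0.0, 1.456]
contact_force: [-0.1, 0.1, -0.6]
opening: 0.0513
grip_force: 15.0
```

>>> move_arm(
  rows=[
    [0, -0.2, -1, 0, 0.1],
    [0, 0, -1, 0, 0.1],
    [0, 0, 0, 0, 0.1],
  ],
)

```text
time: 18.25
tool_pos: [0.5726, 0.0167, 0.0808]
tool_rot: [-3.141, 0.0, 1.456]
contact_force: [0.7, -0.9, -0.5]
opening: 0.0518
grip_force: 15.0
```

>>> move_arm(
  rows=[
    [0, 0, -1, 0, 0.1],
    [0, 0, -1, 0, 0.1],
    [0, 0, 0, 0, 0.1],
  ],
)

```text
time: 18.55
tool_pos: [0.5726, 0.0167, 0.0788]
tool_rot: [-3.142, 0.0, 1.456]
contact_force: [-0.0, -1.1, -0.7]
opening: 0.0515
grip_force: 15.0
```

>>> move_arm(
  rows=[
    [0, 0, -1, 0, 0.1],
    [0, 0, -1, 0, 0.1],
    [0, 0, -1, 0, 0.1],
    [0, 0, 0, 0, 0.1],
  ],
)

```text
time: 18.95
tool_pos: [0.5727, 0.0167, 0.0759]
tool_rot: [3.141, 0.0, 1.456]
contact_force: [0.4, -2.2, -0.3]
opening: 0.0515
grip_force: 15.0
```

>>> move_arm(
  rows=[
    [0, -0.4, -1, 0, 0.1],
    [0, 0, -1, 0, 0.1],
    [0, 0, -1, 0, 0.1],
    [0, 0, -1, 0, 0.1],
    [0, 0, 0, 0, 0.1],
  ],
)

```text
time: 19.45
tool_pos: [0.5725, 0.0165, 0.0717]
tool_rot: [-3.141, -0.0, 1.456]
contact_force: [-0.1, 0.2, -1.1]
opening: 0.0514
grip_force: 15.0
```

>>> move_arm(
  rows=[
    [0, 0, -1, 0, 0.1],
    [0, 0, -1, 0, 0.1],
    [0, 0, -1, 0, 0.1],
    [0, 0, -1, 0, 0.1],
    [0, 0, 0, 0, 0.1],
  ],
)

```text
time: 19.95
tool_pos: [0.5725, 0.0164, 0.0678]
tool_rot: [-3.141, 0.0, 1.456]
contact_force: [0.3, 0.1, -0.7]
opening: 0.051
grip_force: 15.0
```

>>> move_arm(
  rows=[
    [0, 0, -1, 0, 0.1],
    [0, 0, -1, 0, 0.1],
    [0, 0, -1, 0, 0.1],
    [0, 0, -0.5, 0, 0.1],
    [0, 0, 0, 0, 0.1],
  ],
)

```text
time: 20.45
tool_pos: [0.5726, 0.0164, 0.0643]
tool_rot: [-3.141, 0.0, 1.456]
contact_force: [0.0, -0.1, -0.5]
opening: 0.0516
grip_force: 15.0
```

>>> move_arm(
  rows=[
    [0, 0, -0.5, 0, 0.1],
    [0, 0, -0.5, 0, 0.1],
    [0, 0, 0, 0, 0.1],
  ],
)

```text
time: 20.75
tool_pos: [0.5726, 0.0164, 0.0634]
tool_rot: [-3.142, 0.0, 1.456]
contact_force: [0.4, -0.3, -0.5]
opening: 0.0512
grip_force: 15.0
```

The key's underside is at the floor height (about 86 mm). I release, lift and back off to look.

>>> move_arm(
  rows=[
    [0, 0, 0, 0, -0.15],
    [0, 0, 0, 0, -0.3],
    [0, 0, 0, 0, -0.3],
    [0, 0, 10, 0, -0.3],
    [0, 0, 25, 0, -0.3],
    [0, -10, 25, 0, -0.6],
    [-4, -35, 0, 0, -0.6],
    [-4, -20, 0, 0, -0.6],
    [0, 0, 0, 0, -0.6],
    [0, 0, 0, 0, -0.6],
    [0, 0, 0, 0, -0.6],
  ],
)

```text
time: 21.85
tool_pos: [0.5648, -0.0479, 0.1237]
tool_rot: [3.141, -0.0, 1.456]
contact_force: [0.5, 0.3, 0.6]
opening: 0.0733
grip_force: 0.0
```

Run:
```python
from h import *
st,im,K,T=wshot("w9"); print(st["tool_pos"],st["tool_rot"],st["opening"])
u,v=proj(K,T,[[.573,.017,.1]])[0].astype(int); print(u,v)
cv2.imwrite("pics/w9.png",cv2.resize(im[v-60:v+60,u-70:u+70,::-1],(700,600),interpolation=cv2.INTER_CUBIC))
```

```text
[ 0.56481875 -0.04786141  0.12370623] [ 3.14129243e+00 -3.23864426e-04  1.45628381e+00] 0.07331955829970593
250 106
```

View pics/w9.png

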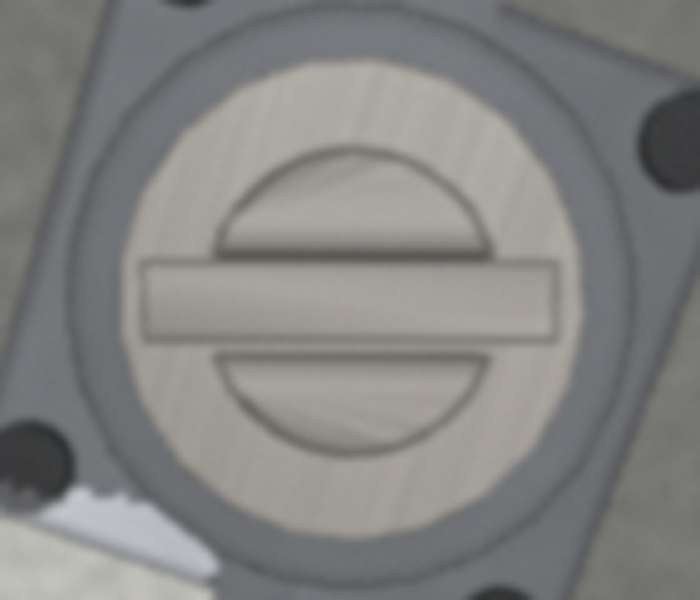

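The key spans columns 140–560 (centre 350) and the spindle 216–490 (centre 353). So it lies flat in the slot, centred within about 0.4 mm. Next I move to the hub.

>>> move_arm(
  rows=[
    [-4, 20, 0, 0, -0.65],
    [-8, 32, 0, -0.04, -0.65],
    [-8, 32, 0, -0.05, -0.65],
    [-9, 32, 0, -0.05, -0.65],
    [-9, 32, 0, -0.05, -0.65],
    [-9, 32, 0, -0.05, -0.65],
    [-9, 32, 0, -0.05, -0.65],
    [-9, 32, 0, -0.05, -0.65],
    [-8, 32, 0, -0.07, -0.65],
    [-8, 23, 0, 0, -0.65],
    [0, 0, 0, 0, -0.65],
    [0, 0, 0, 0, -0.65],
  ],
)

```text
time: 23.1
tool_pos: [0.4832, 0.2511, 0.1234]
tool_rot: [3.141, 0.0, 1.048]
contact_force: [0.4, 0.6, 0.9]
opening: 0.0754
grip_force: 0.0
```

>>> move_arm(
  rows=[
    [0, 0, 0, 0, -0.65],
    [0, 0, 0, 0, -0.65],
  ],
)

```text
time: 23.3
tool_pos: [0.484, 0.2496, 0.1235]
tool_rot: [3.141, 0.0, 1.045]
contact_force: [-0.6, -0.4, -0.4]
opening: 0.0759
grip_force: 0.0
```

```bash
cat > hub.py <<'E'
from h import *
import sys
def hub(tag,z=.036,zc=.036):
    p=np.load(f"pics/{tag}_p.npy"); im=np.load(f"pics/{tag}.npy"); K,T=cam("wrist",dict(tool_pos=p[:3],tool_rot=p[3:]))
    g=im.max(2); u,v=proj(K,T,[[.516,.307,.03]])[0].astype(int); print("pred",u,v)
    m=np.zeros(g.shape,np.uint8); sl=np.s_[max(v-80,0):v+80,max(u-90,0):u+90]; m[sl]=g[sl]<75
    cs,h=cv2.findContours(m,cv2.RETR_CCOMP,cv2.CHAIN_APPROX_NONE)
    for c,hh in zip(cs,h[0]):
        a=cv2.contourArea(c)
        if a<300: continue
        q=c[:,0].astype(float); P=cast(K,T,q,z)[:,:2]*1e3
        mo=cv2.moments(P.astype(np.float32).reshape(-1,1,2)); cen=np.array([mo["m10"],mo["m01"]])/mo["m00"]
        (cx,cy),r=cv2.minEnclosingCircle(P.astype(np.float32)); d=P-cen; R=np.hypot(*d.T); i=R.argmax()
        th=.5*np.arctan2(2*mo["mu11"],mo["mu20"]-mo["mu02"])
        print("hole" if hh[3]>=0 else "outer",a,"px",q.mean(0).round(1),"cen",cen.round(2),"encl",round(cx,2),round(cy,2),round(r,2),"rmin/max",R.min().round(1),R.max().round(1),"pca deg",np.degrees(th).round(2))
        if hh[3]>=0:
            ang=np.degrees(np.arctan2(d[:,1],d[:,0])); far=R>.88*R.max(); a2=np.angle(np.mean(np.exp(2j*np.radians(ang[far]))))/2; print(" far ax",np.degrees(a2).round(2), far.sum())
    return im
E
python3 - <<'E'
from hub import *
st,im,K,T=wshot("w10"); print(st["tool_pos"],st["tool_rot"],st["opening"]); hub("w10")
p9=np.load("pics/w9_p.npy"); K,T=cam("wrist",dict(tool_pos=p9[:3],tool_rot=p9[3:])); print("spindle",cast(K,T,[[250.2,106.4]],.108))
E
```

```text
[0.48397223 0.24957627 0.12345934] [3.14141359e+00 1.73432527e-04 1.04474023e+00] 0.07586163408685956
pred 246 106
outer 4654.0 px [249.3  95.6] cen [517.09 309.16] encl 517.85 309.85 31.37 rmin/max 20.6 32.4 pca deg -56.55
hole 2053.0 px [246.5  99.6] cen [517.8  309.92] encl 518.53 309.49 27.45 rmin/max 17.0 27.9 pca deg -85.27
 far ax -85.86 43
spindle [[0.57349287 0.01683745 0.108     ]]
```

The hub measures (517.9, 309.9) with a keyway axis of −85.5° and radius 31.4, which matches expectations. With the camera bias removed it is at (516.9, 309.6). I descend to grasp.

>>> move_arm(
  rows=[
    [6, 10, 0, 0, -0.65],
    [9, 18, 0, 0, -0.65],
    [10, 20, 0, 0, -0.65],
    [6, 10, -10, 0, -0.65],
    [2, 2, -25, 0, -0.65],
    [0, 0, -25, 0, -0.65],
    [0, 0, -25, 0, -0.65],
    [0, 0, -15, 0, -0.65],
    [0, 0, -10, 0, -0.65],
    [0, 0, -5, 0, -0.65],
    [0, 0, 0, 0, -0.65],
    [0, 0, 0, 0, -0.65],
  ],
)

```text
time: 24.55
tool_pos: [0.5172, 0.3106, 0.0091]
tool_rot: [3.141, -0.001, 1.046]
contact_force: [-0.2, -0.1, 0.6]
opening: 0.0755
grip_force: 0.0
```

>>> move_arm(
  rows=[
    [-0.4, -1, -8, 0, -0.65],
    [0, 0, -6, 0, -0.65],
    [0, 0, -4, 0, -0.65],
    [0, 0, -3, 0, -0.65],
    [0, 0, 0, 0, -0.65],
    [0, 0, 0, 0, -0.5],
    [0, 0, 0, 0, -0.4],
    [0, 0, 0, 0, -0.3],
    [0, 0, 0, 0, -0.2],
    [0, 0, 0, 0, -0.2],
    [0, 0, 0, 0, -0.2],
  ],
  newtons=10,
)

```text
time: 25.65
tool_pos: [0.5166, 0.3094, -0.0123]
tool_rot: [3.141, -0.001, 1.046]
contact_force: [1.9, -0.7, 0.9]
opening: 0.0638
grip_force: 10.0
```

Hub gripped at 63.8 mm. I lift with a firmer grip, carry it and turn by 1.376 rad.

>>> move_arm(
  rows=[
    [0, 0, 0, 0, -0.2],
    [0, 0, 0, 0, -0.2],
    [0, 0, 5, 0, -0.2],
    [0, 0, 15, 0, -0.2],
    [0, 0, 30, 0, -0.2],
    [0, 0, 40, 0, -0.2],
    [0, 0, 35, 0, -0.2],
    [0, -5, 20, 0.05, -0.2],
    [2, -15, 0, 0.1, -0.2],
    [5, -25, 0, 0.1, -0.2],
    [6, -30, 0, 0.1, -0.2],
    [6, -30, 0, 0.1, -0.2],
  ],
  newtons=35,
)

```text
time: 26.85
tool_pos: [0.5339, 0.2035, 0.1315]
tool_rot: [-3.139, 0.001, 1.501]
contact_force: [0.4, -0.3, -5.6]
opening: 0.0635
grip_force: 35.0
```

>>> move_arm(
  rows=[
    [6, -30, 0, 0.1, -0.2],
    [6, -30, 0, 0.1, -0.2],
    [6, -30, 0, 0.1, -0.2],
    [6, -30, 0, 0.1, -0.2],
    [5, -25, 0, 0.1, -0.2],
    [4, -20, 0, 0.1, -0.2],
    [3, -13, 0, 0.1, -0.2],
    [1, -10, 0, 0.1, -0.2],
    [0, 0, 0, 0.1, -0.2],
    [0, 0, 0, 0.026, -0.2],
    [0, 0, 0, 0, -0.2],
    [0, 0, 0, 0, -0.2],
  ],
)

```text
time: 28.05
tool_pos: [0.5718, 0.0168, 0.1321]
tool_rot: [-3.141, -0.001, 2.42]
contact_force: [-0.2, 0.5, -5.5]
opening: 0.0636
grip_force: 35.0
```

>>> move_arm(
  rows=[
    [0.8, -0.4, -8, 0, -0.2],
    [0, 0, -10, 0, -0.2],
    [0, 0, -8, 0, -0.2],
    [0, 0, -4, 0, -0.2],
    [0, 0, -2, 0, -0.2],
    [0, 0, 0, 0, -0.2],
    [0, 0, 0, 0, -0.2],
    [0, 0, 0, 0, -0.2],
  ],
)

```text
time: 28.85
tool_pos: [0.5733, 0.0159, 0.1009]
tool_rot: [3.141, 0.001, 2.422]
contact_force: [-0.9, 0.4, -5.9]
opening: 0.0634
grip_force: 35.0
```

Run:
```python
from h import *
st,im,K,T=wshot("w11"); print(st["tool_pos"],st["tool_rot"],st["contact_force"])
g=im.max(2).astype(int)
c=vision.get_calibration("wrist"); print(proj(c["K"],c["mount"],[[.032,0,-.0123],[.032,0,-.0483],[.019,0,-.0483],[.0275,.019,-.0483],[.0275,-.019,-.0483]]).round(1))
for u in(200,225,248,270,295): print(u,g[170:256:2,u].tolist())
```

```text
[0.57333098 0.01594744 0.10086756] [3.14102763e+00 6.59835083e-04 2.42175761e+00] [-0.89610211  0.42631711 -5.86782153]
[[251.1 171.7]
 [251.6 187.2]
 [251.5 216. ]
 [295.4 197.4]
 [207.7 197.2]]
200 [167, 182, 198, 203, 202, 205, 205, 205, 206, 204, 204, 181, 99, 53, 40, 38, 40, 40, 42, 43, 41, 42, 42, 48, 54, 61, 66, 68, 65, 62, 58, 55, 54, 50, 46, 45, 41, 58, 64, 52, 62, 65, 71]
225 [177, 165, 79, 39, 41, 42, 40, 42, 41, 41, 44, 46, 49, 49, 62, 109, 143, 123, 112, 120, 144, 165, 175, 174, 172, 171, 169, 167, 167, 166, 162, 156, 145, 139, 155, 167, 139, 129, 106, 57, 62, 64, 70]
248 [45, 41, 41, 42, 42, 43, 43, 43, 42, 41, 42, 39, 40, 39, 40, 41, 42, 44, 47, 43, 119, 178, 175, 175, 175, 173, 165, 134, 104, 99, 100, 101, 110, 133, 156, 166, 170, 173, 155, 69, 60, 63, 70]
270 [188, 143, 46, 42, 44, 45, 43, 43, 52, 58, 58, 56, 55, 55, 53, 51, 49, 50, 48, 49, 45, 39, 85, 162, 176, 173, 175, 172, 167, 158, 147, 153, 170, 172, 173, 173, 173, 173, 154, 69, 61, 65, 70]
295 [140, 139, 138, 138, 138, 137, 134, 140, 157, 167, 141, 71, 42, 42, 44, 56, 62, 70, 69, 63, 58, 53, 53, 55, 57, 60, 66, 69, 71, 69, 69, 69, 70, 69, 70, 70, 50, 44, 47, 52, 60, 64, 70]
```

Through the bore the camera sees the spindle, with a keyway near u≈225 as predicted. I fit the hub's front rim and the bore edge to check the in-hand offset.

Run:
```python
from h import *
im=np.load("pics/w11.npy"); g=im.max(2).astype(float); c=vision.get_calibration("wrist"); K,M=c["K"],c["mount"]
# outer lower rim (first dark going down), fitted in the plane of the hub's underside in tool frame
def edge(u,v0,v1,th,rise):
    col=g[v0:v1,u]
    for i in range(len(col)-1):
        a,b=col[i],col[i+1]
        if (rise and a<th<=b) or (not rise and a>=th>b): return v0+i+(th-a)/(b-a)
def fit(pts,z):
    P=cast(K,M,pts,z)[:,:2]*1e3
    A=np.c_[2*P,np.ones(len(P))]; s,res,*_=np.linalg.lstsq(A,(P**2).sum(1),rcond=None); r=np.sqrt(s[2]+s[0]**2+s[1]**2)
    e=np.hypot(*(P-s[:2]).T)-r; return s[:2].round(2),r.round(2),np.abs(e).max().round(2)
o=[(u,edge(u,130,220,90,False)) for u in range(205,296,5)]; print([(u,None if v is None else round(v,1)) for u,v in o])
o=[q for q in o if q[1]]; print("outer",fit(np.array(o),-.0123),fit(np.array(o),-.0483))
i=[(u,edge(u,195,240,110,True)) for u in range(236,290,4)]; i=[q for q in i if q[1]]; print([(u,round(v,1)) for u,v in i]); print("bore",fit(np.array(i),-.0483))
```

```text
[(205, np.float64(188.6)), (210, np.float64(182.9)), (215, np.float64(179.3)), (220, np.float64(147.8)), (225, np.float64(144.1)), (230, np.float64(140.5)), (235, np.float64(138.9)), (240, np.float64(137.7)), (245, np.float64(136.8)), (250, np.float64(136.8)), (255, np.float64(136.5)), (260, np.float64(137.4)), (265, np.float64(138.7)), (270, np.float64(140.0)), (275, np.float64(142.8)), (280, np.float64(145.5)), (285, np.float64(181.6)), (290, np.float64(185.8)), (295, np.float64(191.5))]
outer (array([28.44, -0.32]), np.float64(22.45), np.float64(3.75)) (array([35.9, -0.5]), np.float64(17.82), np.float64(2.98))
[(236, np.float64(217.5)), (240, np.float64(211.2)), (244, np.float64(210.5)), (248, np.float64(209.8)), (252, np.float64(209.5)), (256, np.float64(210.6)), (260, np.float64(211.6)), (264, np.float64(212.7)), (268, np.float64(213.8)), (272, np.float64(216.1)), (276, np.float64(219.6)), (280, np.float64(223.0))]
bore (array([8.83, 0.98]), np.float64(13.0), np.float64(0.77))
```

That fit is too noisy to use, so I correct the position from the pose and feel in.

>>> move_arm(
  rows=[
    [-0.7, 0.5, -2, 0, -0.2],
    [0, 0, -1, 0, -0.2],
    [0, 0, -1, 0, -0.2],
    [0, 0, 0, 0, -0.2],
    [0, 0, 0, 0, -0.2],
  ],
)

```text
time: 29.4
tool_pos: [0.5724, 0.0165, 0.0964]
tool_rot: [3.142, -0.0, 2.422]
contact_force: [0.4, 0.9, -5.2]
opening: 0.0631
grip_force: 35.0
```

>>> move_arm(
  rows=[
    [0, 0, -0.5, 0, -0.2],
    [0, 0, -0.5, 0, -0.2],
    [0, 0, -0.5, 0, -0.2],
    [0, 0, 0, 0, -0.2],
  ],
)

```text
time: 29.8
tool_pos: [0.5723, 0.0165, 0.0949]
tool_rot: [-3.142, -0.0, 2.422]
contact_force: [-0.3, 0.2, -4.6]
opening: 0.0636
grip_force: 35.0
```

>>> move_arm(
  rows=[
    [0, 0, -0.5, 0, -0.2],
    [0, 0, -0.5, 0, -0.2],
    [0, 0, 0, 0, -0.2],
  ],
)

```text
time: 30.1
tool_pos: [0.5724, 0.0165, 0.0939]
tool_rot: [3.142, -0.0, 2.422]
contact_force: [0.2, 0.5, -5.5]
opening: 0.0628
grip_force: 35.0
```

>>> move_arm(
  rows=[
    [0, 0, -0.5, 0, -0.2],
    [0, 0, -0.5, 0, -0.2],
    [0, 0, 0, 0, -0.2],
  ],
)

```text
time: 30.4
tool_pos: [0.5727, 0.0165, 0.0932]
tool_rot: [3.141, 0.001, 2.422]
contact_force: [1.3, -0.0, -4.6]
opening: 0.0632
grip_force: 35.0
```

>>> move_arm(
  rows=[
    [0, 0, -0.7, 0, -0.2],
    [0, 0, -0.7, 0, -0.2],
    [0, 0, -0.6, 0, -0.2],
    [0, 0, 0, 0, -0.2],
  ],
)

```text
time: 30.8
tool_pos: [0.5734, 0.0165, 0.0912]
tool_rot: [3.14, 0.002, 2.422]
contact_force: [4.9, 2.1, -3.0]
opening: 0.0628
grip_force: 35.0
```

>>> move_arm(
  rows=[
    [0, 0, -0.7, 0, -0.2],
    [0, 0, -0.7, 0, -0.2],
    [0, 0, -0.6, 0, -0.2],
    [0, 0, 0, 0, -0.2],
  ],
)

```text
time: 31.2
tool_pos: [0.5735, 0.0166, 0.0893]
tool_rot: [3.14, 0.002, 2.422]
contact_force: [5.3, 1.6, -2.7]
opening: 0.0632
grip_force: 35.0
```

The bore is on the spindle and being pushed toward +x. I follow that and continue down.

>>> move_arm(
  rows=[
    [1.2, 0.3, 0, 0, -0.2],
    [0, 0, 0, 0, -0.2],
    [0, 0, 0, 0, -0.2],
  ],
)

```text
time: 31.5
tool_pos: [0.5735, 0.0167, 0.0888]
tool_rot: [-3.141, -0.0, 2.422]
contact_force: [3.8, 0.7, -3.9]
opening: 0.063
grip_force: 35.0
```

>>> move_arm(
  rows=[
    [0, 0, -0.7, 0, -0.2],
    [0, 0, -0.7, 0, -0.2],
    [0, 0, -0.6, 0, -0.2],
    [0, 0, 0, 0, -0.2],
  ],
)

```text
time: 31.9
tool_pos: [0.5736, 0.0167, 0.0869]
tool_rot: [3.142, 0.0, 2.422]
contact_force: [3.5, -0.2, -4.3]
opening: 0.0634
grip_force: 35.0
```

>>> move_arm(
  rows=[
    [0.4, 0, 0, 0, -0.2],
    [0, 0, -0.4, 0, -0.2],
    [0, 0, 0, 0, -0.2],
  ],
)

```text
time: 32.2
tool_pos: [0.5737, 0.0167, 0.0863]
tool_rot: [-3.141, -0.0, 2.422]
contact_force: [2.3, -0.7, -4.5]
opening: 0.0631
grip_force: 35.0
```

>>> move_arm(
  rows=[
    [0, 0, -0.5, 0, -0.2],
    [0, 0, -0.5, 0, -0.2],
    [0, 0, 0, 0, -0.2],
  ],
)

```text
time: 32.5
tool_pos: [0.5737, 0.0167, 0.0853]
tool_rot: [-3.141, -0.0, 2.422]
contact_force: [2.2, -0.7, -5.4]
opening: 0.0631
grip_force: 35.0
```

>>> move_arm(
  rows=[
    [0, 0, -0.5, 0, -0.2],
    [0, 0, -0.5, 0, -0.2],
    [0, 0, 0, 0, -0.2],
  ],
)

```text
time: 32.8
tool_pos: [0.5737, 0.0167, 0.0844]
tool_rot: [-3.141, -0.0, 2.422]
contact_force: [0.7, -0.3, -5.5]
opening: 0.0636
grip_force: 35.0
```

>>> move_arm(
  rows=[
    [0, 0, -0.5, 0, -0.2],
    [0, 0, -0.5, 0, -0.2],
    [0, 0, 0, 0, -0.2],
  ],
)

```text
time: 33.1
tool_pos: [0.5738, 0.0167, 0.0834]
tool_rot: [-3.141, -0.0, 2.422]
contact_force: [1.6, -0.6, -4.5]
opening: 0.063
grip_force: 35.0
```

>>> move_arm(
  rows=[
    [0, 0, -0.5, 0, -0.2],
    [0, 0, -0.5, 0, -0.2],
    [0, 0, -0.5, 0, -0.2],
    [0, 0, 0, 0, -0.2],
  ],
)

```text
time: 33.5
tool_pos: [0.5738, 0.0168, 0.0819]
tool_rot: [-3.141, -0.0, 2.422]
contact_force: [1.5, -1.4, -5.1]
opening: 0.0632
grip_force: 35.0
```

>>> move_arm(
  rows=[
    [0, 0, -0.7, 0, -0.2],
    [0, 0, -0.7, 0, -0.2],
    [0, 0, -0.6, 0, -0.2],
    [0, 0, 0, 0, -0.2],
  ],
)

```text
time: 33.9
tool_pos: [0.5739, 0.0168, 0.0799]
tool_rot: [-3.142, -0.0, 2.422]
contact_force: [0.3, -0.9, -4.9]
opening: 0.0634
grip_force: 35.0
```

The keyways have engaged the key. I continue down.

>>> move_arm(
  rows=[
    [0, 0, -1, 0, -0.2],
    [0, 0, -1, 0, -0.2],
    [0, 0, -1, 0, -0.2],
    [0, 0, -1, 0, -0.2],
    [0, 0, 0, 0, -0.2],
  ],
)

```text
time: 34.4
tool_pos: [0.5739, 0.0168, 0.0758]
tool_rot: [-3.142, -0.0, 2.422]
contact_force: [0.6, -0.6, -6.4]
opening: 0.0632
grip_force: 35.0
```

>>> move_arm(
  rows=[
    [0, 0, -1, 0, -0.2],
    [0, 0, -1, 0, -0.2],
    [0, 0, -1, 0, -0.2],
    [0, 0, -1, 0, -0.2],
    [0, 0, -1, 0, -0.2],
    [0, 0, 0, 0, -0.2],
  ],
)

```text
time: 35.0
tool_pos: [0.5739, 0.0168, 0.0709]
tool_rot: [-3.142, -0.0, 2.422]
contact_force: [0.1, -0.2, -5.6]
opening: 0.0633
grip_force: 35.0
```

>>> move_arm(
  rows=[
    [0, 0, -1, 0, -0.2],
    [0, 0, -1, 0, -0.2],
    [0, 0, -1, 0, -0.2],
    [0, 0, -1, 0, -0.2],
    [0, 0, -1, 0, -0.2],
    [0, 0, 0, 0, -0.2],
  ],
)

```text
time: 35.6
tool_pos: [0.5739, 0.0168, 0.0659]
tool_rot: [3.142, -0.0, 2.422]
contact_force: [0.6, 1.0, -5.8]
opening: 0.0636
grip_force: 35.0
```

>>> move_arm(
  rows=[
    [0, 0, -1, 0, -0.2],
    [0, 0, -1, 0, -0.2],
    [0, 0, -1, 0, -0.2],
    [0, 0, -1, 0, -0.2],
    [0, 0, -1, 0, -0.2],
    [0, 0, 0, 0, -0.2],
  ],
)

```text
time: 36.2
tool_pos: [0.5739, 0.0168, 0.0609]
tool_rot: [3.142, -0.0, 2.422]
contact_force: [0.6, -0.1, -6.5]
opening: 0.0633
grip_force: 35.0
```

>>> move_arm(
  rows=[
    [0, 0, -0.5, 0, -0.2],
    [0, 0, -0.5, 0, -0.2],
    [0, 0, -0.5, 0, -0.2],
    [0, 0, 0, 0, -0.2],
  ],
)

```text
time: 36.6
tool_pos: [0.574, 0.0168, 0.0595]
tool_rot: [3.141, -0.0, 2.422]
contact_force: [0.3, -0.5, -6.1]
opening: 0.0633
grip_force: 35.0
```

>>> move_arm(
  rows=[
    [0, 0, -0.4, 0, -0.2],
    [0, 0, -0.4, 0, -0.2],
    [0, 0, 0, 0, -0.2],
  ],
)

```text
time: 36.9
tool_pos: [0.574, 0.0168, 0.0588]
tool_rot: [3.141, 0.0, 2.422]
contact_force: [0.3, -0.7, -6.0]
opening: 0.0634
grip_force: 35.0
```

>>> move_arm(
  rows=[
    [0, 0, -0.3, 0, -0.2],
    [0, 0, -0.3, 0, -0.2],
    [0, 0, 0, 0, -0.2],
  ],
)

```text
time: 37.2
tool_pos: [0.574, 0.0168, 0.0581]
tool_rot: [3.141, 0.0, 2.422]
contact_force: [0.6, 0.9, -5.1]
opening: 0.0632
grip_force: 35.0
```

>>> move_arm(
  rows=[
    [0, 0, -0.3, 0, -0.2],
    [0, 0, 0, 0, -0.2],
  ],
)

```text
time: 37.4
tool_pos: [0.5739, 0.0167, 0.0578]
tool_rot: [3.142, 0.0, 2.422]
contact_force: [0.3, -0.6, -5.0]
opening: 0.0633
grip_force: 35.0
```

>>> move_arm(
  rows=[
    [0, 0, -0.3, 0, -0.2],
    [0, 0, 0, 0, -0.2],
  ],
)

```text
time: 37.6
tool_pos: [0.574, 0.0167, 0.0577]
tool_rot: [3.141, 0.0, 2.422]
contact_force: [0.3, -1.0, -2.8]
opening: 0.0636
grip_force: 35.0
```

Shoulder contact is felt (Fz −2.8, TCP at 57.7 mm as expected). I ease down a touch more, then lower the grip and release.

>>> move_arm(
  rows=[
    [0, 0, -0.2, 0, -0.2],
    [0, 0, 0, 0, -0.2],
  ],
)

```text
time: 37.8
tool_pos: [0.574, 0.0168, 0.0577]
tool_rot: [3.141, 0.0, 2.422]
contact_force: [-1.0, 0.1, -1.2]
opening: 0.0632
grip_force: 35.0
```

>>> move_arm(
  rows=[
    [0, 0, 0, 0, -0.35],
    [0, 0, 0, 0, -0.45],
    [0, 0, 0, 0, -0.6],
    [0, 0, 0, 0, -0.8],
    [0, 0, 0, 0, -0.8],
  ],
  newtons=5,
)

```text
time: 38.3
tool_pos: [0.5741, 0.0168, 0.0574]
tool_rot: [3.141, 0.0, 2.422]
contact_force: [-0.3, -0.2, -0.0]
opening: 0.0814
grip_force: 0.0
```

>>> move_arm(
  rows=[
    [0, 0, 8, 0, -0.8],
    [0, 0, 20, 0, -0.8],
    [0, 0, 35, 0, -0.8],
    [0, 0, 30, 0, -0.8],
    [30, -30, 20, 0, -0.8],
    [25, -20, 20, 0, -0.8],
    [0, 0, 0, 0, -0.8],
    [0, 0, 0, 0, -0.8],
    [0, 0, 0, 0, -0.8],
  ],
)

```text
time: 39.2
tool_pos: [0.6278, -0.0325, 0.1896]
tool_rot: [-3.141, -0.002, 2.422]
contact_force: [0.0, 0.0, 0.1]
opening: 0.0825
grip_force: 0.0
```

Run:
```python
from h import *
st,im,K,T=wshot("w12"); print(st["tool_pos"],st["contact_force"])
g=im.max(2); u,v=proj(K,T,[[.573,.0165,.106]])[0].astype(int); print(u,v)
m=np.zeros(g.shape,np.uint8); sl=np.s_[max(v-60,0):v+60,u-60:u+60]; m[sl]=g[sl]<75
cs,h=cv2.findContours(m,cv2.RETR_CCOMP,cv2.CHAIN_APPROX_NONE)
for c,hh in zip(cs,h[0]):
    if cv2.contourArea(c)>100:
        P=cast(K,T,c[:,0].astype(float),.106)[:,:2]*1e3; mo=cv2.moments(P.astype(np.float32).reshape(-1,1,2))
        print("hole" if hh[3]>=0 else "outer",cv2.contourArea(c),cv2.minEnclosingCircle(P.astype(np.float32)),mo["m10"]/mo["m00"],mo["m01"]/mo["m00"],np.degrees(.5*np.arctan2(2*mo["mu11"],mo["mu20"]-mo["mu02"])))
# key end brightness inside keyways at its top height
```

```text
[ 0.6278089 -0.0324878  0.1895656] [0.00910133 0.01406389 0.12831274]
251 97
outer 162.5 ((618.9386596679688, 30.160198211669922), 6.2617411613464355) 618.8435712033443 30.371968310007 4.299602979556468
outer 5183.5 ((571.3429565429688, 17.015056610107422), 31.896743774414062) 571.4797717942688 17.413138508391718 -18.802765673543618
hole 2148.5 ((572.4013061523438, 16.21498680114746), 27.310104370117188) 572.3839989585485 16.778190186765872 -3.935463982910812
outer 183.0 ((559.3406982421875, 59.649147033691406), 6.362587928771973) 558.9761408390273 59.39739097330434 87.11980093080486
```

The hub's rim measures 63.8 mm at the home height, centred on the spindle, with the keyway axis within 3° of the slot. I hand in.

```bash
python3 -c "
from cell import workorder
print(workorder.hand_in())"
```

```text
the job is handed in; nothing more can be done
None
```

I laid the key flat and centred in the spindle's slot, lowered the hub home onto the shoulder over it, let go, and handed in at about 39 s; the hand-in returned no verdict.

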